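Feel the tube rotator's wheels for bearing play and isolate the worn one

ROBOT

A 6-joint arm with a two-finger parallel gripper is mounted at the origin on the work surface. World frame = base frame: x ahead of the robot, y to its left, z up, the work surface at z = 0. Lengths are in m, angles in rad, forces in N, time in s.
With the tool pointing down it reaches from about 0.3 to 0.775 m from the base axis. Payload 14.6 kg.
Tool frame: the origin (TCP) lies at the very end of the fingers, on their centre line; the grasp point (between the pads) lies 19 mm behind it; z points along the fingers, y is the direction in which the jaws open and shut (so a half turn about z gives the same grasp; the last joint's range is limited). The gripper opens to 94 mm and grips with 3 to 60 N. Pads are 16 mm wide; open, the fingers measure 119 mm over their backs; the gripper's body (75 mm by 177 mm) begins 78 mm behind the grasp point.
Start: joints at [1.153, 0.3, 1.521, -0, 1.321, -0.067], TCP at [0.189, 0.516, 0.205] pointing down, gripper open.
Joint ranges: [-3.03, 3.03], [-0.79, 2.21], [0.23, 2.52], [-1.04, 4.18], [0, 3.07], [-2.55, 2.55]. Speed limits (rad/s): [2.22, 2.22, 2.57, 3.14, 3.14, 3.14].

INTERFACE

Orientations are given as [roll, pitch, yaw] about the fixed x, y, z axes, in that order (R = Rz(yaw) Ry(pitch) Rx(roll)).
In Python, from station import status, camera, ctrl gives the robot as it stands. The module is installed in compiled form; this text tells all that it offers.
- The arm moves only by the shell command python3 -m jog 'ROWS' [FORCE]. ROWS is JSON, a list of rows, each a list of 7 numbers: the shift along the tool's x, y, z each as a share of 1000 mm, from -1 to 1, then the turn, a rotation vector about the tool's x, y, z each as a share of pi/2 rad, from -1 to 1, then the opening, from -1 (shut) to 1 (fully open), so that 0 is half open. A call has 1 to 20 rows; each row is the pose to reach, as a shift and turn from the pose measured when the call began, along the tool's axes at that moment; what a row does not reach only later rows make up. A row lasts 1/10 s, in which the tool goes at most 50 mm and 8.59 degrees, less where a joint would pass 70% of its speed; a pose out of reach is approached as far as the arm can. A call with a number of a shift or a turn outside -1 to 1 is refused whole. A call with a gripper value outside its range is refused whole. The fingers move at their own pace and stop on an object; FORCE is the grip in N (left out, the last holds). Time passes only in rows, so rows that repeat a pose let the fingers close. It gives the time, the measured TCP pose, the force and the opening at its end, in the units of the state.
- status.get_obs(): the state, without advancing time (a new reading comes with each control period).
- camera(name): name is "scene" or "top" or "wrist"; returns a dict with "image" (420x560x3 uint8, red, green, blue), "fx", "fy", "cx", "cy" (pixels), "world_from_camera" (4x4, takes a point from camera to world coordinates). Camera axes: x right, y down, z forward; pixel columns grow to the right and rows downward; lengths in m; the calibration is good to about 2 mm. A picture is of the moment at which its call begins. There is no depth.
- ctrl.hand_in(): hands the job in, once; it reports no verdict.
The state is a dict: "time_s": time; "qpos": joint angles; "joint_vel": joint speeds; "tau": joint torques, N m; "ee_pos": TCP position; "eef_rot": TCP orientation; "force": force on the tool from outside, world axes, zero at the start; "moment": the same for the moment, N m; "grip_width": finger opening in m.
Only numpy, scipy, OpenCV 4.12 (cv2) and the standard library are available. Lean on these libraries where they do the work, as an engineer would, in place of code of your own. Each camera call takes 0.05 s, during which the arm holds its last target.

TASK

One of the rotator's two white wheels has a worn bearing: find it by pushing the top of a wheel's rim gently sideways until it stops, without pinching it. Rock the worn wheel first outward, away from the blue box, and then inward, pressing it lightly against its stop for half a second each way, and leave it leaning inward. Then throw only that wheel's red lever fully away from the robot, leave the other lever as it is, and disturb nothing else.

Things in the scene. Friction and masses are not known exactly. Their poses are not given: they have to be found in the camera images.
- rotator: tube rotator, fixed to the bench: grey plate 220 x 420 x 12 mm; blue drive box in its middle (150 mm in x, 110 mm in y, top at 124 mm); a white wheel on either side and a red lever outside each. Origin: under the plate's centre; x away from the robot, y left along the axles. Wheel centres at y = +100 and -100 mm, 115 mm high; lever pivots at x = 0, y = +170 and -170 mm, 34 mm high
- wheel_left (a joint): left wheel rocking sideways, rad: 0 upright, positive = top leans outward (left, away from the box), negative = towards the box. Tilts about a line along the rotator's x through its centre. A sound bearing rocks 0.02 to 0.03 rad each way, a worn one 0.11 to 0.24 (8 to 18 mm at the rim, alike both ways); which is worn is not marked
- rim_left (a point): topmost point of the left wheel's rim, mid thickness, 75 mm above its centre. Wheel: white disc, 150 mm across, 12 mm thick, flat faces to left and right, not spinning; its tubes stay over 18 mm below the top. Within its play it yields to about 1 N and stays where left; then it meets a stiff, slightly springy stop (several N per mm)
- wheel_right (a joint): right wheel rocking sideways, rad: 0 upright, positive = top leans outward (right, away from the box), negative = towards the box. Otherwise like the left one. For both wheels: a press under 3 N is too weak to feel the stop; any touch over 10 N, pinching included, damages the bearing, so push slowly with one finger at a time, never clamp the wheel
- rim_right (a point): topmost point of the right wheel's rim, mid thickness; the wheel is like the left one. Both rim frames have the rotator's axes when the wheel is upright, 190 mm above the bench, and tilt with it
- lever_left (a joint): isolator lever of the left wheel, rad: near 0 = leans towards the robot (running), 1.0 = thrown fully away from the robot (isolated). Swings in the rotator's x-z plane about its pivot, needs about 1 N at the knob, stays where it is left
- lever_left_tip (a point): centre of the red ball knob (26 mm across) at the end of the left lever's 10 mm rod, 80 mm from its pivot
- lever_right (a joint): isolator lever of the right wheel, rad: near 0 = leans towards the robot (running), 1.0 = thrown fully away from the robot (isolated). Swings in the rotator's x-z plane about its pivot, needs about 1 N at the knob, stays where it is left
- lever_right_tip (a point): centre of the red ball knob (26 mm across) at the end of the right lever's 10 mm rod, 80 mm from its pivot
- crucible: small steel crucible, 44 mm across, 30 mm high, in front of the rotator; origin at the middle of its underside; leave alone
- screwdriver: blue-handled screwdriver 160 mm long lying in front of the rotator; leave alone
- amber_bottle: amber glass bottle with blue cap, 72 mm across, 170 mm high; origin at the middle of its underside; leave alone
- beaker: glass beaker 72 mm across, 90 mm high; origin at the middle of its underside; leave alone
- steel_vessel: steel pressure vessel 76 mm across, 122 mm high; origin at the middle of its underside; leave alone
- white_jar: white jar 60 mm across, 70 mm high; origin at the middle of its underside; leave alone

How it is judged:
By the outcome, as a careful person would: the job done as asked, in the order asked, and still so for the second after the job is handed in, with the robot touching nothing.
It also fails if it takes over 72 s, if anything falls off the work surface, if the arm or the gripper's body presses on something with over 40 N, if the wrist force passes 120 N, or if a joint passes its speed limit or range.

## Working session

There is one attempt and no reset: what is moved stays moved. The work goes in short steps, Python scripts to look and compute and a shell command to move; the robot and the scene stay as the last step left them, time stands still between calls to the robot, and variables do not carry over. Pictures are saved under pics/ and viewed, and the job is handed in when it is done.

```bash
mkdir -p pics; cat > h.py <<'E'
import numpy as np, cv2
from station import status, camera, ctrl
def snap(n,f):
    c=camera(n); cv2.imwrite('pics/'+f,cv2.cvtColor(c['image'],cv2.COLOR_RGB2BGR)); return c
def ray(c,u,v):
    T=np.array(c['world_from_camera']); d=T[:3,:3]@np.array([(u-c['cx'])/c['fx'],(v-c['cy'])/c['fy'],1]); return T[:3,3],d
def onz(c,u,v,z):
    o,d=ray(c,u,v); return o+d*(z-o[2])/d[2]
def proj(c,p):
    T=np.linalg.inv(np.array(c['world_from_camera'])); q=T[:3,:3]@np.array(p)+T[:3,3]
    return q[0]/q[2]*c['fx']+c['cx'],q[1]/q[2]*c['fy']+c['cy']
E
python3 - <<'E'
from h import *
import pickle
for n in('scene','top','wrist'):
    c=snap(n,n+'0.png'); pickle.dump(c,open(n+'0.pkl','wb')); print(n,np.round(c['world_from_camera'],3).tolist(),c['fx'],c['cx'],c['cy'])
o=status.get_obs(); print({k:np.round(v,3).tolist() for k,v in o.items()})
E
```

```text
scene [[0.228, 0.534, -0.814, 1.616], [0.974, -0.125, 0.19, -0.258], [-0.001, -0.836, -0.548, 0.858], [0.0, 0.0, 0.0, 1.0]] 464.64252861847814 278.96258623515376 213.0858336334715
top [[-0.009, -0.992, 0.124, 0.407], [-1.0, 0.011, 0.022, -0.017], [-0.023, -0.123, -0.992, 1.167], [0.0, 0.0, 0.0, 1.0]] 396.40055404404984 281.5000463238529 207.03191043289848
wrist [[0.344, 0.913, 0.22, 0.126], [0.939, -0.334, -0.081, 0.54], [-0.0, 0.234, -0.972, 0.384], [0.0, 0.0, 0.0, 1.0]] 293.2468595370627 278.17993680557856 214.04215430580538
{'time_s': 0.15, 'qpos': [1.153, 0.3, 1.521, -0.0, 1.321, -0.067], 'joint_vel': [0.001, -0.001, -0.001, 0.0, -0.0, -0.0], 'tau': [0.002, -53.196, -35.282, 0.071, 0.024, -0.0], 'ee_pos': [0.189, 0.516, 0.205], 'eef_rot': [-3.141, -0.0, 2.791], 'force': [0.453, -0.581, 0.218], 'moment': [-0.018, -0.05, -0.017], 'grip_width': 0.094}
```

View pics/scene0.png

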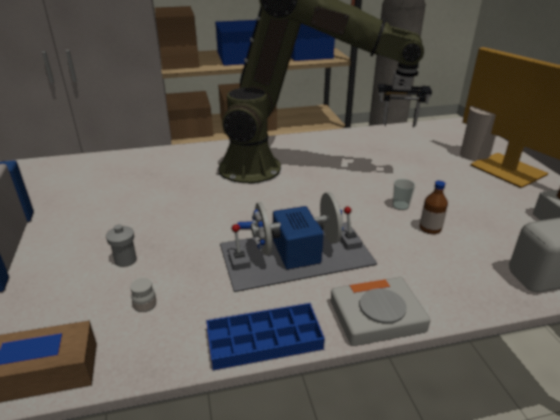

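View pics/top0.png

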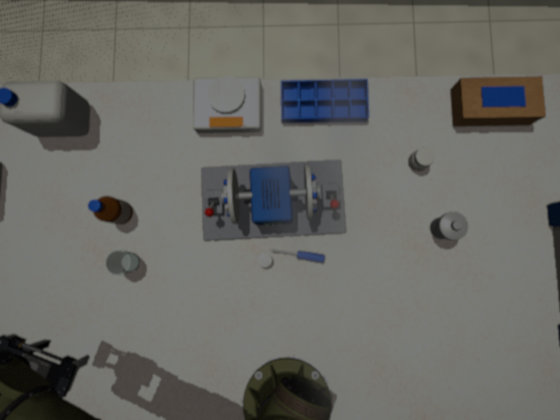

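The top view shows the rotator near pixel (272,200), with red knobs near (209,211) and (334,204). The bottle and beaker are at the left, and the crucible and screwdriver in front. Next I'll measure these.

```bash
python3 - <<'E'
from h import *
import pickle
c=pickle.load(open('top0.pkl','rb')); s=pickle.load(open('scene0.pkl','rb'))
for nm,k in(('top',c),('scene',s)):
    hsv=cv2.cvtColor(k['image'],cv2.COLOR_RGB2HSV)
    H,S,V=cv2.split(hsv)
    red=(((H<6)|(H>172))&(S>140)&(V>70)).astype(np.uint8)
    blue=((H>100)&(H<125)&(S>130)&(V>40)).astype(np.uint8)
    for n,m in(('red',red),('blue',blue)):
        N,l,st,ce=cv2.connectedComponentsWithStats(m)
        for i in range(1,N):
            if st[i,4]>12: 
                x,y,w,h,a=st[i]
                r=cv2.minAreaRect(np.argwhere(l==i)[:,::-1].astype(np.float32))
                print(nm,n,st[i],ce[i].round(1),[np.round(q,1) for q in r])
im=cv2.cvtColor(c['image'],cv2.COLOR_RGB2BGR)[150:280,190:360]
cv2.imwrite('pics/topz.png',cv2.resize(im,None,fx=4.5,fy=4.5,interpolation=cv2.INTER_CUBIC))
im=cv2.cvtColor(s['image'],cv2.COLOR_RGB2BGR)[180:290,210:380]
cv2.imwrite('pics/scz.png',cv2.resize(im,None,fx=4.5,fy=4.5,interpolation=cv2.INTER_CUBIC))
E
```

```text
top red [205 208   7   8  44] [208.2 211.5] [array([208. , 211.5]), array([7., 6.]), np.float64(90.0)]
top blue [ 282   81   49   41 1596] [305.6 101.2] [array([306., 101.]), array([40., 48.]), np.float64(90.0)]
top blue [482  87  43  20 800] [503.  96.] [array([503. ,  96.5]), array([19., 42.]), np.float64(90.0)]
top blue [  0  88  13  16 164] [ 5.2 95.6] [array([ 6. , 95.5]), array([15., 12.]), np.float64(90.0)]
top blue [358  89   7  10  47] [361.3  93.7] [array([360.9,  93.7]), array([9.3, 5.3]), np.float64(82.9)]
top blue [360 106   5  10  30] [362.6 110.2] [array([362.7, 110.7]), array([9. , 3.9]), np.float64(78.7)]
top blue [ 250  169   35   54 1130] [262.7 198.6] [array([265.8, 194.5]), array([53.9, 32.8]), np.float64(83.7)]
top blue [313 193   4   5  16] [314.5 195. ] [array([314.5, 195. ]), array([4., 3.]), np.float64(90.0)]
top blue [224 198   3   5  14] [225.1 200.1] [array([225., 200.]), array([4., 2.]), np.float64(90.0)]
top blue [ 89 201  12  11 111] [ 94.6 205.6] [array([ 94.5, 206. ]), array([10., 11.]), np.float64(90.0)]
scene red [345 207   5   6  23] [347.1 209.8]
[... 681 characters left out ...]
]), array([58.1, 44.1]), np.float64(78.7)]
scene blue [239 222  12   6  54] [245.  224.7] [array([244.5, 224.5]), array([ 5., 11.]), np.float64(90.0)]
scene blue [258 222   5   4  17] [260.1 223.6] [array([260. , 223.5]), array([3., 4.]), np.float64(90.0)]
scene blue [261 240   4   5  16] [262.2 241.8] [array([262.5, 242. ]), array([4., 3.]), np.float64(90.0)]
scene blue [  0 282   4   9  23] [  1.  286.6] [array([  1.5, 286. ]), array([8., 3.]), np.float64(90.0)]
scene blue [ 207  304  117   65 5216] [263.2 335.5] [array([264.9, 335.2]), array([ 48.4, 113.6]), np.float64(80.2)]
scene blue [   0  335   61   29 1133] [ 29.2 348.7] [array([ 29.9, 348.5]), array([19.2, 63.9]), np.float64(80.3)]
```

View pics/topz.png

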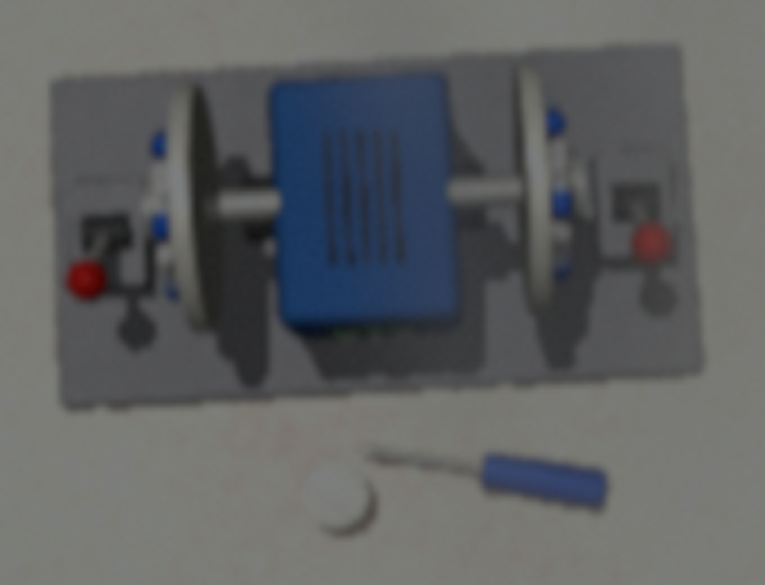

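View pics/scz.png

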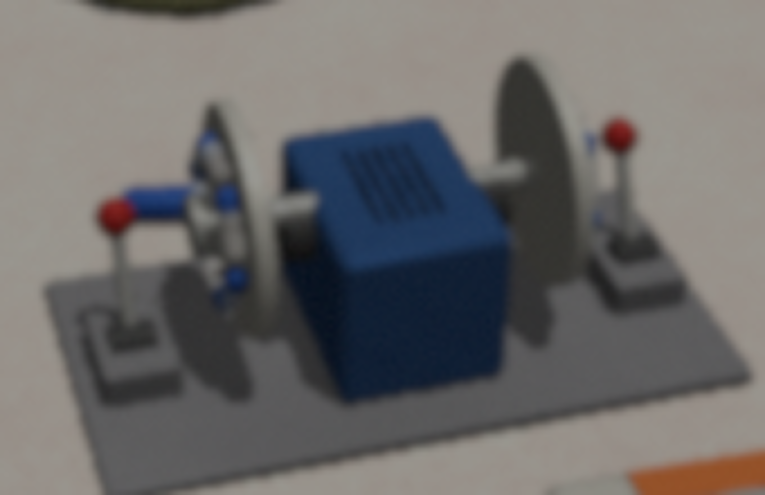

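```bash
cat >> h.py <<'E'
def meet(c1,p1,c2,p2):
    o1,d1=ray(c1,*p1);o2,d2=ray(c2,*p2)
    A=np.c_[d1,-d2]; t=np.linalg.lstsq(A,o2-o1,rcond=None)[0]
    a=o1+t[0]*d1;b=o2+t[1]*d2; return (a+b)/2,np.linalg.norm(a-b)
E
python3 - <<'E'
from h import *
import pickle
c=pickle.load(open('top0.pkl','rb')); s=pickle.load(open('scene0.pkl','rb'))
P=[onz(c,190+u/4.5,150+v/4.5,.012) for u,v in((50,80),(680,45),(703,373),(63,408))]
P=np.array(P);print(P.round(4)); ctr=P.mean(0);print('ctr',ctr, [np.linalg.norm(P[i]-P[i-1]).round(3) for i in range(4)])
yax=(P[0]-P[1]+P[3]-P[2]);xax=(P[0]-P[3]+P[1]-P[2]);print('yaw',np.arctan2(-yax[0],yax[1]),np.arctan2(xax[1],xax[0]))
S=[onz(s,210+u/4.5,180+v/4.5,.012) for u,v in((45,287),(750,380),(105,492))]
S=np.array(S);print('scene corners',S.round(4),'ctr',(S[1]*0+ (S[0]+S[1])/2))
# levers
print(meet(c,(190+86/4.5,150+280/4.5),s,(210+620/4.5,180+135/4.5)))
print(meet(c,(190+650/4.5,150+242/4.5),s,(210+116/4.5,180+215/4.5)))
# box top
B=np.array([onz(c,190+u/4.5,150+v/4.5,.124) for u,v in((270,85),(445,75),(462,318),(285,325))]);print('box',B.round(4),B.mean(0))
yaw=np.arctan2(xax[1],xax[0])
# rim edges top
for nm,q in(('crucible',(338,495)),('sdtip',(370,450)),('sdend',(605,490))):
    print(nm,onz(c,190+q[0]/4.5,150+q[1]/4.5,.015))
E
```

```text
[[ 0.6718  0.2477  0.012 ]
 [ 0.6896 -0.1698  0.012 ]
 [ 0.4731 -0.1787  0.012 ]
 [ 0.4546  0.2356  0.012 ]]
ctr [0.57225895 0.03371387 0.012     ] [np.float64(0.218), np.float64(0.418), np.float64(0.217), np.float64(0.415)]
yaw 0.04358137062440741 0.048219293174016215
scene corners [[ 0.4828 -0.1766  0.012 ]
 [ 0.6817  0.2447  0.012 ]
 [ 0.691  -0.1671  0.012 ]] ctr [0.58226319 0.03403164 0.012     ]
(array([0.52793665, 0.20454842, 0.104971  ]), np.float64(0.003913498916679267))
(array([ 0.5463296 , -0.13467395,  0.10769003]), np.float64(0.0026339267495838854))
box [[ 0.6412  0.0899  0.124 ]
 [ 0.6459 -0.0147  0.124 ]
 [ 0.5003 -0.0231  0.124 ]
 [ 0.4973  0.0809  0.124 ]] [0.57119215 0.03323825 0.124     ]
crucible [0.39712779 0.05706725 0.015     ]
sdtip [0.42561391 0.03637763 0.015     ]
sdend [ 0.39883897 -0.11372232  0.015     ]
```

```bash
python3 -m jog '[[0,0,-0.1,0,0,0,-1],[0,0,-0.1,0,0,0,-1],[-0.506,-0.264,-0.1,0,0,-0.2525,-1],[-0.506,-0.264,-0.1,0,0,-0.2525,-1],[-0.506,-0.264,-0.1,0,0,-0.2525,-1],[-0.506,-0.264,-0.1,0,0,-0.2525,-1],[-0.506,-0.264,-0.1,0,0,-0.2525,-1],[-0.506,-0.264,-0.1,0,0,-0.2525,-1],[-0.506,-0.264,-0.1,0,0,-0.2525,-1],[-0.506,-0.264,-0.1,0,0,-0.2525,-1],[-0.506,-0.264,-0.1,0,0,-0.2525,-1],[-0.506,-0.264,-0.1,0,0,-0.2525,-1],[-0.506,-0.264,-0.1,0,0,-0.2525,-1],[-0.506,-0.264,-0.1,0,0,-0.2525,-1],[-0.506,-0.264,-0.1,0,0,-0.2525,-1],[-0.506,-0.264,-0.1,0,0,-0.2525,-1],[-0.506,-0.264,-0.1,0,0,-0.2525,-1],[-0.506,-0.264,-0.1,0,0,-0.2525,-1]]' 20
python3 - <<'E'
from h import *
import pickle
c=snap('wrist','w1.png'); pickle.dump(c,open('w1.pkl','wb'))
o=status.get_obs(); print({k:np.round(v,4).tolist() for k,v in o.items()})
E
```

```text
time_s: 1.95
ee_pos: [0.5729, 0.0955, 0.3055]
eef_rot: [-3.141, 0.0, -3.094]
force: [-0.3, -0.1, -0.4]
grip_width: 0.0001
{'time_s': 2.0, 'qpos': [0.1024, 0.3187, 1.2676, -0.0007, 1.5552, -1.5155], 'joint_vel': [-0.0009, 0.0028, -0.0031, 0.0014, 0.0002, -0.0028], 'tau': [-0.1776, -55.9247, -37.1119, -0.016, 0.0731, 0.0075], 'ee_pos': [0.573, 0.0955, 0.3056], 'eef_rot': [-3.1409, 0.0001, -3.0945], 'force': [-0.1637, -0.2843, 0.4633], 'moment': [0.0343, -0.0598, -0.0092], 'grip_width': 0.0009}
```

View pics/w1.png

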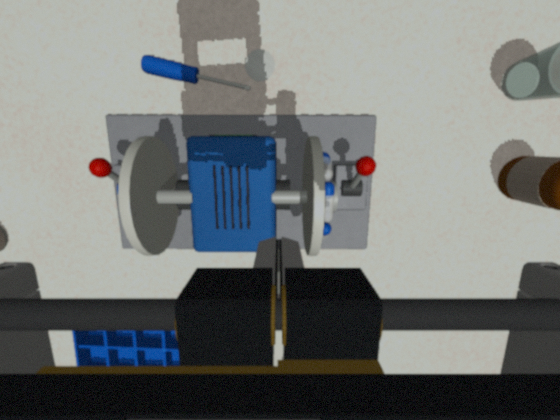

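The wrist view has the robot side at the top of the image. The plate's near edge is at row 115 (columns 108 to 376), the left wheel's rim near column 312, and the left knob at (366,166).

```bash
python3 - <<'E'
from h import *
import pickle
c=pickle.load(open('w1.pkl','rb'))
P=np.array([onz(c,u,v,.012) for u,v in((376,115),(108,115),(122,248),(367,248))]);print(P.round(4),P.mean(0).round(4),[np.linalg.norm(P[i]-P[i-1]).round(3) for i in range(4)])
d=P[0]-P[1];print('yaw',np.arctan2(-d[0],d[1]))
B=np.array([onz(c,u,v,.124) for u,v in((189,137),(275,137),(275,250),(194,251))]);print(B.round(4),B.mean(0).round(4))
for q in((366,166),(100,168)): print('knob',onz(c,*q,.105))
im=cv2.cvtColor(c['image'],cv2.COLOR_RGB2BGR)[100:270,80:390]
cv2.imwrite('pics/w1z.png',cv2.resize(im,None,fx=2.55,fy=2.55,interpolation=cv2.INTER_CUBIC))
R=lambda a:np.array([[np.cos(a),-np.sin(a)],[np.sin(a),np.cos(a)]])
for C in((.574,.034),):
  for s in(1,-1):
    for t in (-.06,0,.06):
      p=np.array(C)+R(.046)@np.array([t,s*.1]); h=.115+(.075**2-t*t)**.5
      print(s,t,p.round(3),np.round(proj(c,[*p,h]),1))
E
```

```text
[[ 0.4562  0.2407  0.012 ]
 [ 0.4755 -0.1698  0.012 ]
 [ 0.6914 -0.1651  0.012 ]
 [ 0.6716  0.2524  0.012 ]] [0.5737 0.0395 0.012 ] [np.float64(0.216), np.float64(0.411), np.float64(0.216), np.float64(0.418)]
yaw 0.04699996206378884
[[ 0.5031 -0.0134  0.124 ]
 [ 0.4983  0.0888  0.124 ]
 [ 0.6407  0.0952  0.124 ]
 [ 0.647  -0.0104  0.124 ]] [0.5723 0.0401 0.124 ]
knob [0.52833383 0.20665323 0.105     ]
knob [ 0.54693159 -0.13408243  0.105     ]
1 -0.06 [0.509 0.131] [313.3 148.9]
1 0 [0.569 0.134] [314.9 209.1]
1 0.06 [0.629 0.137] [310.3 253.3]
-1 -0.06 [ 0.519 -0.069] [128.3 148.7]
-1 0 [ 0.579 -0.066] [120.7 208.9]
-1 0.06 [ 0.639 -0.063] [140.4 253.1]
```

View pics/w1z.png

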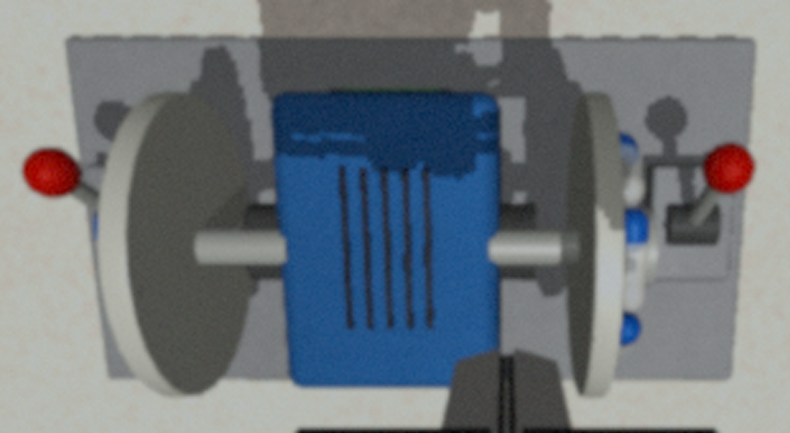

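```bash
python3 -m jog '[[0,0,0.05,0,0,0,-1],[0,0,0.1,0,0,0,-1],[0,0,0.1245,0,0,0,-1],[0,0,0.1245,0,0,0,-1],[0,0.008,0.1245,0,0,0,-1],[0,0.013,0.1245,0,0,0,-1],[0,0.013,0.1245,0,0,0,-1],[0,0.013,0.1245,0,0,0,-1],[0,0.013,0.1245,0,0,0,-1]]'
python3 - <<'E'
from h import *
c=snap('scene','s2.png'); o=status.get_obs(); print(o['force'].round(2) if hasattr(o['force'],'round') else o['force'],np.round(o['ee_pos'],4))
im=cv2.cvtColor(c['image'],cv2.COLOR_RGB2BGR)[150:290,210:380]
cv2.imwrite('pics/s2z.png',cv2.resize(im,None,fx=4,fy=4,interpolation=cv2.INTER_CUBIC))
w=snap('wrist','w2.png')
E
```

```text
time_s: 2.9
ee_pos: [0.5725, 0.1083, 0.1816]
eef_rot: [-3.141, 0.001, -3.094]
force: [-0.1, -0.3, -0.4]
grip_width: 0.0008
[ 0.16  0.53 -0.99] [0.5725 0.1083 0.1814]
```

View pics/s2z.png

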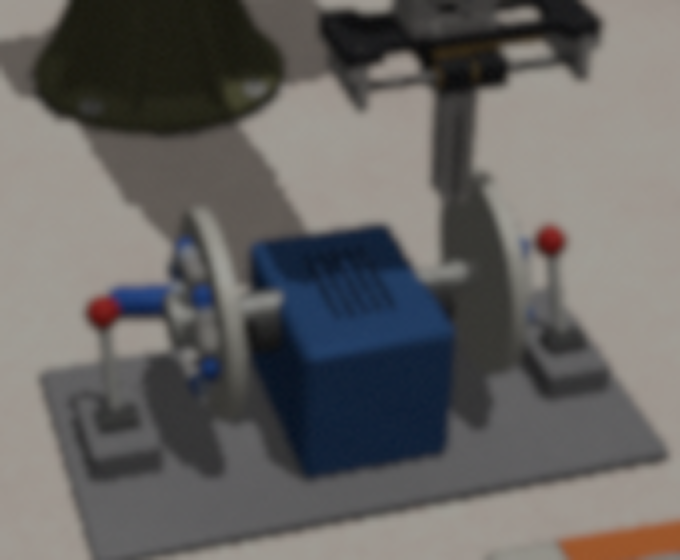

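View pics/w2.png

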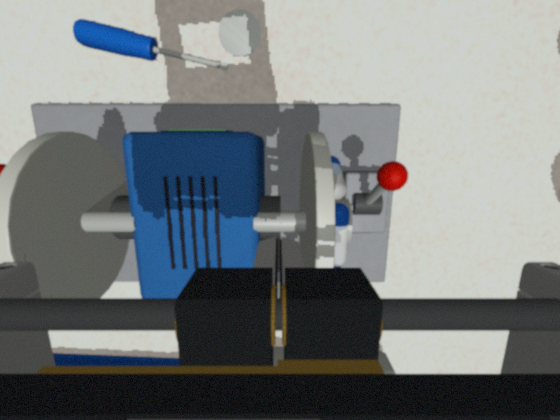

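The scene zoom shows the closed fingers just inside the left wheel, overlapping the top of its rim. Next I'll creep outward.

```bash
python3 -m jog '[[0,0.001,0,0,0,0,-1],[0,0.002,0,0,0,0,-1],[0,0.003,0,0,0,0,-1],[0,0.004,0,0,0,0,-1],[0,0.004,0,0,0,0,-1]]';  python3 -m jog '[[0,0.001,0,0,0,0,-1],[0,0.002,0,0,0,0,-1],[0,0.002,0,0,0,0,-1]]'; python3 -m jog '[[0,0.001,0,0,0,0,-1],[0,0.0015,0,0,0,0,-1],[0,0.0015,0,0,0,0,-1]]'
```

```text
time_s: 3.5
ee_pos: [0.5722, 0.1124, 0.1813]
eef_rot: [-3.141, 0.0, -3.095]
force: [-0.8, 0.6, 0.4]
grip_width: 0.0003
time_s: 3.8
ee_pos: [0.5722, 0.1145, 0.1813]
eef_rot: [-3.141, 0.0, -3.094]
force: [-0.7, 0.1, -1.4]
grip_width: 0.0004
time_s: 4.1
ee_pos: [0.5721, 0.1161, 0.1813]
eef_rot: [-3.141, 0.0, -3.094]
force: [-1.1, 0.0, -0.1]
grip_width: 0.0004
```

```bash
for i in 1 2 3; do :; done; python3 -m jog '[[0,0.001,0,0,0,0,-1],[0,0.001,0,0,0,0,-1]]' | grep -E "pos|force";python3 -m jog '[[0,0.001,0,0,0,0,-1],[0,0.001,0,0,0,0,-1]]' | grep -E "pos|force";python3 -m jog '[[0,0.001,0,0,0,0,-1],[0,0.001,0,0,0,0,-1]]' | grep -E "pos|force"
```

```text
ee_pos: [0.572, 0.1171, 0.1813]
force: [-0.8, 0.5, 0.5]
ee_pos: [0.5719, 0.1183, 0.1813]
force: [-0.2, 0.0, -0.5]
ee_pos: [0.5719, 0.1193, 0.1813]
force: [0.1, -0.6, -0.3]
```

```bash
python3 -m jog '[[0,0.001,0,0,0,0,-1],[0,0.001,0,0,0,0,-1]]' | grep -E "pos|force";python3 -m jog '[[0,0.001,0,0,0,0,-1],[0,0.001,0,0,0,0,-1]]' | grep -E "pos|force"; python3 - <<'E'
from h import *
w=snap('wrist','w3.png');im=cv2.cvtColor(w['image'],cv2.COLOR_RGB2BGR)[110:300,220:420]
cv2.imwrite('pics/w3z.png',cv2.resize(im,None,fx=3,fy=3,interpolation=cv2.INTER_CUBIC))
w=snap('scene','s3.png');im=cv2.cvtColor(w['image'],cv2.COLOR_RGB2BGR)[170:270,280:380]
cv2.imwrite('pics/s3z.png',cv2.resize(im,None,fx=6,fy=6,interpolation=cv2.INTER_CUBIC))
for i in range(1): print(status.get_obs()['force'])
E
```

```text
ee_pos: [0.5719, 0.1204, 0.1813]
force: [-0.1, -0.2, 0.5]
ee_pos: [0.5719, 0.1213, 0.1813]
force: [-0.2, -1.8, 0.7]
[ 0.82236033 -1.94253779 -0.97080172]
```

View pics/w3z.png

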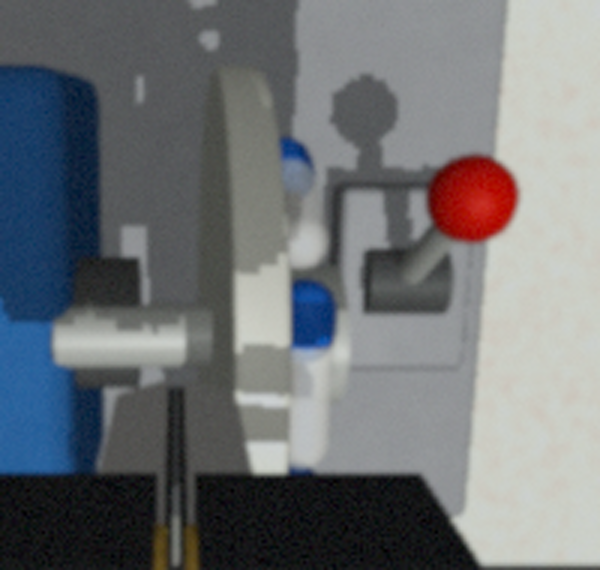

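View pics/s3z.png

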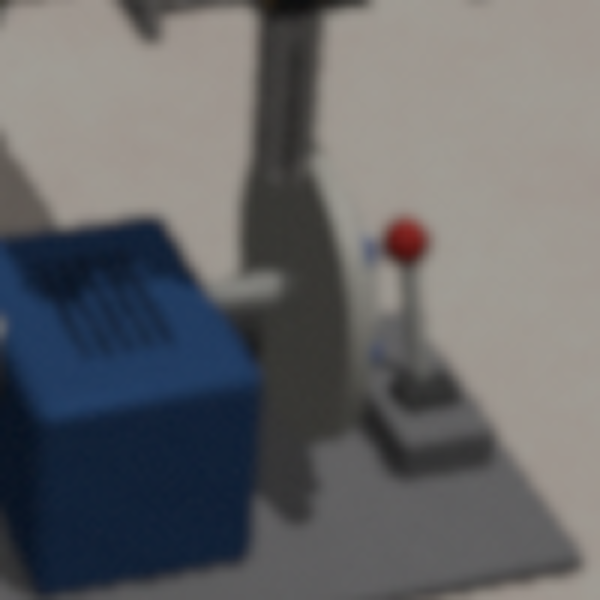

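Force is now −1.9 N in y, so contact came at about y = 0.1208. The pictures agree. I'll continue in small steps.

```bash
python3 -m jog '[[0,0.0005,0,0,0,0,-1],[0,0.0005,0,0,0,0,-1]]' | grep -E "pos|force";python3 -m jog '[[0,0.0005,0,0,0,0,-1],[0,0.0005,0,0,0,0,-1]]' | grep -E "pos|force"
```

```text
ee_pos: [0.5719, 0.1216, 0.1813]
force: [0.0, -2.7, 0.7]
ee_pos: [0.5718, 0.1219, 0.1813]
force: [0.2, -5.4, 0.9]
```

```bash
python3 -m jog '[[0,0.0005,0,0,0,0,-1],[0,0.0005,0,0,0,0,-1]]' | grep -E "pos|force"
```

```text
ee_pos: [0.5718, 0.1221, 0.1814]
force: [-0.0, -6.0, 0.0]
```

The left wheel stopped after about 1 mm and stiffened to 6 N, so it seems sound. Next I'll test the right wheel outward. The space between the wheels above the box is clear at this height.

```bash
python3 -m jog '[[0,-0.03,0,0,0,0,-1],[0,-0.08,0,0,0,0,-1],[0,-0.13,0,0,0,0,-1],[0,-0.15,0,0,0,0,-1],[0,-0.158,0,0,0,0,-1],[0,-0.158,0,0,0,0,-1],[0,-0.158,0,0,0,0,-1]]' | grep -E "pos|force"
python3 - <<'E'
from h import *
w=snap('wrist','w4.png');print(status.get_obs()['force'])
E
```

```text
ee_pos: [0.5793, -0.0344, 0.1816]
force: [-0.2, 0.1, 0.9]
[-0.43044805 -0.59844064 -0.11040223]
```

View pics/w4.png

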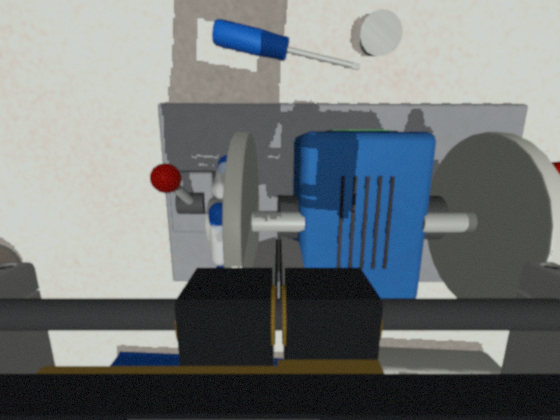

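The right wheel's rim is near column 240, with the finger tip at column 280, so there is a gap. I'll creep toward it.

```bash
python3 -m jog '[[0,-0.002,0,0,0,0,-1],[0,-0.004,0,0,0,0,-1],[0,-0.006,0,0,0,0,-1],[0,-0.007,0,0,0,0,-1],[0,-0.008,0,0,0,0,-1],[0,-0.008,0,0,0,0,-1]]' | grep -E "pos|force";python3 -m jog '[[0,-0.001,0,0,0,0,-1],[0,-0.002,0,0,0,0,-1],[0,-0.002,0,0,0,0,-1]]' | grep -E "pos|force";python3 -m jog '[[0,-0.001,0,0,0,0,-1],[0,-0.002,0,0,0,0,-1],[0,-0.002,0,0,0,0,-1]]' | grep -E "pos|force";python3 -m jog '[[0,-0.001,0,0,0,0,-1],[0,-0.001,0,0,0,0,-1]]' | grep -E "pos|force"
```

```text
ee_pos: [0.5797, -0.0424, 0.1817]
force: [0.2, -0.5, 0.1]
ee_pos: [0.5798, -0.0446, 0.1817]
force: [0.7, 0.2, 0.5]
ee_pos: [0.5799, -0.0466, 0.1817]
force: [-0.4, 0.8, -0.1]
ee_pos: [0.58, -0.0477, 0.1817]
force: [0.7, 1.0, 0.3]
```

```bash
python3 -m jog '[[0,-0.001,0,0,0,0,-1],[0,-0.001,0,0,0,0,-1]]' | grep -E "pos|force";python3 -m jog '[[0,-0.001,0,0,0,0,-1],[0,-0.001,0,0,0,0,-1]]' | grep -E "pos|force"
```

```text
ee_pos: [0.58, -0.0487, 0.1817]
force: [-1.1, 0.4, 0.6]
ee_pos: [0.5801, -0.0499, 0.1818]
force: [0.1, -0.1, 0.9]
```

```bash
python3 -m jog '[[0,-0.001,0,0,0,0,-1],[0,-0.001,0,0,0,0,-1]]' | grep -E "pos|force";python3 -m jog '[[0,-0.001,0,0,0,0,-1],[0,-0.001,0,0,0,0,-1]]' | grep -E "pos|force"
```

```text
ee_pos: [0.5801, -0.051, 0.1818]
force: [-0.6, -0.5, -0.4]
ee_pos: [0.5802, -0.0521, 0.1818]
force: [-0.6, 0.7, -0.2]
```

```bash
python3 -m jog '[[0,-0.001,0,0,0,0,-1],[0,-0.001,0,0,0,0,-1]]' | grep -E "pos|force"; python3 - <<'E'
from h import *
w=snap('wrist','w5.png')
w=snap('scene','s5.png');im=cv2.cvtColor(w['image'],cv2.COLOR_RGB2BGR)[150:280,210:380]
cv2.imwrite('pics/s5z.png',cv2.resize(im,None,fx=4,fy=4,interpolation=cv2.INTER_CUBIC))
E
```

```text
ee_pos: [0.5803, -0.0532, 0.1818]
force: [-0.2, 1.2, 0.3]
```

View pics/w5.png

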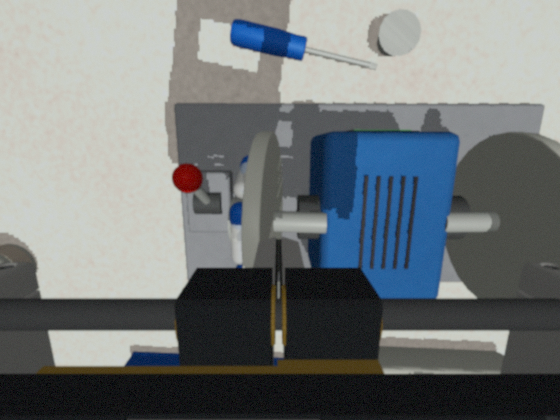

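View pics/s5z.png

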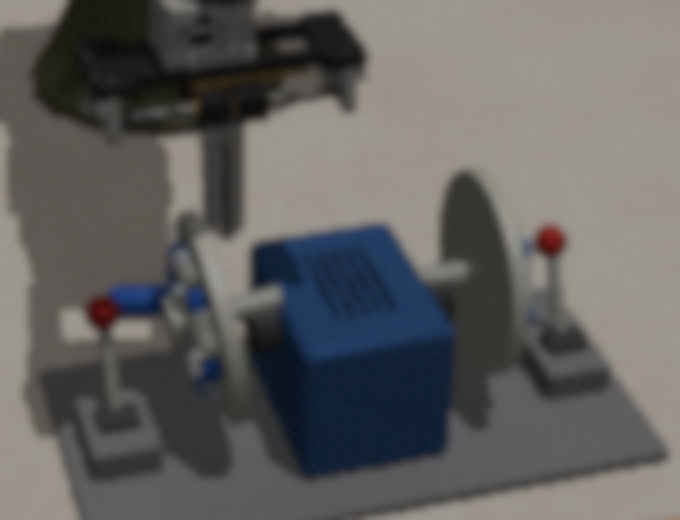

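The scene zoom shows the right wheel's top has moved outward (column 205 to 188) while the force stays around 1 N. That makes the right wheel the worn one. I'll continue to its stop.

```bash
python3 -m jog '[[0,-0.001,0,0,0,0,-1],[0,-0.001,0,0,0,0,-1]]' | grep -E "pos|force";python3 -m jog '[[0,-0.001,0,0,0,0,-1],[0,-0.001,0,0,0,0,-1]]' | grep -E "pos|force"
```

```text
ee_pos: [0.5803, -0.0543, 0.1818]
force: [-0.9, 0.7, 0.7]
ee_pos: [0.5803, -0.0554, 0.1817]
force: [0.8, 1.4, 0.6]
```

```bash
python3 -m jog '[[0,-0.001,0,0,0,0,-1],[0,-0.001,0,0,0,0,-1]]' | grep -E "pos|force"
```

```text
ee_pos: [0.5804, -0.0563, 0.1817]
force: [1.2, 2.7, -0.7]
```

```bash
python3 -m jog '[[0,-0.001,0,0,0,0,-1],[0,-0.001,0,0,0,0,-1]]' | grep -E "pos|force"
```

```text
ee_pos: [0.5804, -0.0569, 0.1817]
force: [-0.6, 5.0, 1.1]
```

```bash
python3 -m jog '[[0,-0.0005,0,0,0,0,-1],[0,-0.0005,0,0,0,0,-1]]' | grep -E "pos|force"
```

```text
ee_pos: [0.5804, -0.057, 0.1817]
force: [-0.1, 5.9, 0.4]
```

```bash
python3 -m jog '[[0,-0.0005,0,0,0,0,-1],[0,-0.0005,0,0,0,0,-1],[0,-0.0005,0,0,0,0,-1],[0,-0.0005,0,0,0,0,-1],[0,-0.0005,0,0,0,0,-1],[0,-0.0005,0,0,0,0,-1],[0,-0.0005,0,0,0,0,-1],[0,-0.0005,0,0,0,0,-1]]' | grep -E "pos|force"; python3 - <<'E'
from h import *
w=snap('wrist','w6.png')
w=snap('scene','s6.png');im=cv2.cvtColor(w['image'],cv2.COLOR_RGB2BGR)[150:280,210:380]
cv2.imwrite('pics/s6z.png',cv2.resize(im,None,fx=4,fy=4,interpolation=cv2.INTER_CUBIC))
print(status.get_obs()['force'])
E
```

```text
ee_pos: [0.5804, -0.057, 0.1817]
force: [-1.2, 5.6, 1.4]
[-0.98380021  5.56194232  1.01027916]
```

View pics/s6z.png

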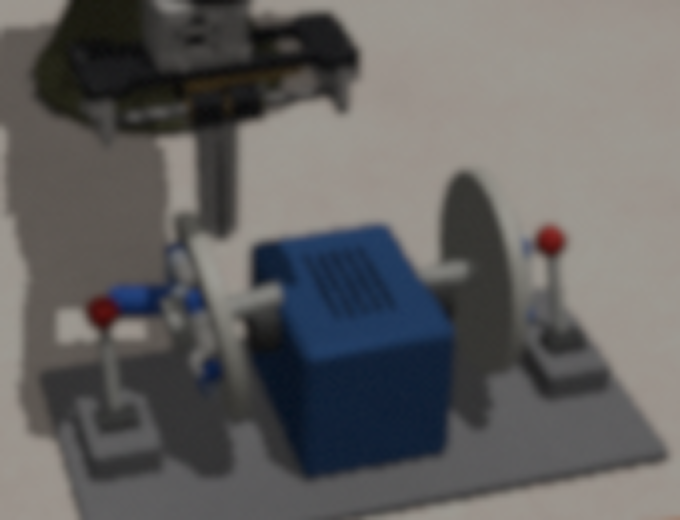

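View pics/w6.png

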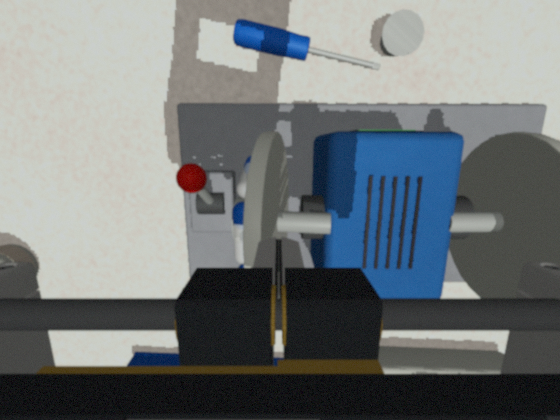

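Outward stop held for over 0.8 s at about 5.6 N. Now I'll go over the rim to the outside.

```bash
python3 -m jog '[[0,0.012,0,0,0,0,-1],[0,0.012,0,0,0,0,-1],[0,0.012,-0.05,0,0,0,-1],[0,0.012,-0.05,0,0,0,-1],[0,-0.03,-0.05,0,0,0,-1],[0,-0.064,-0.05,0,0,0,-1],[0,-0.064,-0.05,0,0,0,-1],[0,-0.064,-0.05,0,0,0,-1]]' | grep -E "pos|force"; python3 - <<'E'
from h import *
import pickle
w=snap('wrist','w7.png'); pickle.dump(w,open('w7.pkl','wb'))
w=snap('top','t7.png');im=cv2.cvtColor(w['image'],cv2.COLOR_RGB2BGR)[150:280,190:360]
cv2.imwrite('pics/t7z.png',cv2.resize(im,None,fx=4,fy=4,interpolation=cv2.INTER_CUBIC))
E
```

```text
ee_pos: [0.5834, -0.1213, 0.2315]
force: [-0.9, 0.3, -0.4]
```

View pics/w7.png

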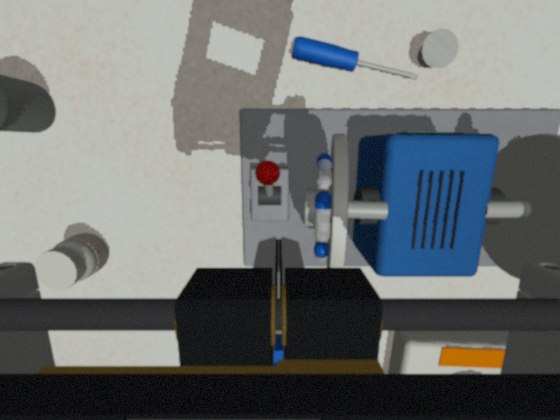

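View pics/t7z.png

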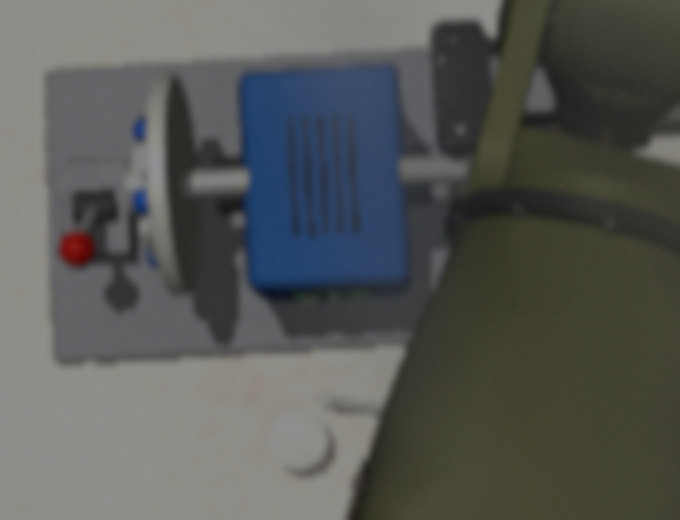

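In the wrist view the finger tip is clearly outside the right wheel, above the lever base. The outer rim is at column 330 and the tip at 280. I'll descend and approach inward.

```bash
python3 -m jog '[[0,0,0.04,0,0,0,-1],[0,0,0.0495,0,0,0,-1],[0,0,0.0495,0,0,0,-1],[0,0.005,0.0495,0,0,0,-1],[0,0.01,0.0495,0,0,0,-1],[0,0.014,0.0495,0,0,0,-1],[0,0.017,0.0495,0,0,0,-1],[0,0.02,0.0495,0,0,0,-1],[0,0.02,0.0495,0,0,0,-1]]' | grep -E "pos|force"; python3 -m jog '[[0,0.001,0,0,0,0,-1],[0,0.002,0,0,0,0,-1],[0,0.003,0,0,0,0,-1],[0,0.003,0,0,0,0,-1]]' | grep -E "pos|force";python3 -m jog '[[0,0.001,0,0,0,0,-1],[0,0.002,0,0,0,0,-1],[0,0.003,0,0,0,0,-1],[0,0.003,0,0,0,0,-1]]' | grep -E "pos|force";python3 -m jog '[[0,0.001,0,0,0,0,-1],[0,0.002,0,0,0,0,-1],[0,0.003,0,0,0,0,-1],[0,0.003,0,0,0,0,-1]]' | grep -E "pos|force"
```

```text
ee_pos: [0.5826, -0.0999, 0.1824]
force: [-0.5, -0.5, -0.7]
ee_pos: [0.5824, -0.0968, 0.1823]
force: [-0.8, -0.7, 0.1]
ee_pos: [0.5823, -0.0937, 0.1823]
force: [0.1, 0.6, -0.6]
ee_pos: [0.5821, -0.0906, 0.1824]
force: [-0.5, 0.3, 0.0]
```

```bash
for k in a; do python3 -m jog '[[0,0.001,0,0,0,0,-1],[0,0.002,0,0,0,0,-1],[0,0.002,0,0,0,0,-1]]' | grep -E "pos|force"; done; python3 -m jog '[[0,0.001,0,0,0,0,-1],[0,0.002,0,0,0,0,-1],[0,0.002,0,0,0,0,-1]]' | grep -E "pos|force";python3 -m jog '[[0,0.001,0,0,0,0,-1],[0,0.002,0,0,0,0,-1],[0,0.002,0,0,0,0,-1]]' | grep -E "pos|force"
```

```text
ee_pos: [0.5821, -0.0884, 0.1824]
force: [-0.1, -0.3, -0.0]
ee_pos: [0.582, -0.0864, 0.1825]
force: [0.3, -1.0, 0.6]
ee_pos: [0.582, -0.0843, 0.1827]
force: [-0.4, -0.6, 3.2]
```

```bash
python3 -m jog '[[0,0.001,0,0,0,0,-1],[0,0.001,0,0,0,0,-1]]' | grep -E "pos|force"; python3 -m jog '[[0,0.001,0,0,0,0,-1],[0,0.001,0,0,0,0,-1]]' | grep -E "pos|force"
```

```text
ee_pos: [0.5819, -0.0832, 0.1828]
force: [0.5, -0.7, 2.6]
ee_pos: [0.5819, -0.0821, 0.183]
force: [-2.3, -0.3, 3.9]
```

```bash
python3 - <<'E'
from h import *
w=snap('wrist','w8.png')
w=snap('scene','s8.png');im=cv2.cvtColor(w['image'],cv2.COLOR_RGB2BGR)[150:280,210:380]
cv2.imwrite('pics/s8z.png',cv2.resize(im,None,fx=4,fy=4,interpolation=cv2.INTER_CUBIC))
print(status.get_obs()['force'])
E
```

```text
[-1.65715464 -0.40410793  3.18043278]
```

View pics/s8z.png

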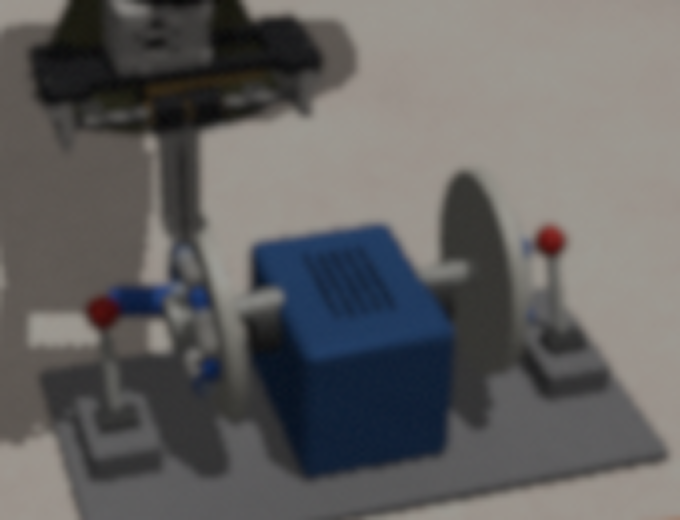

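The upward force of 3 N means the fingertip is riding on a tube that rises as the wheel tilts. I'll lift about 4 mm and continue.

```bash
python3 -m jog '[[0,-0.0005,-0.002,0,0,0,-1],[0,-0.0005,-0.0035,0,0,0,-1],[0,-0.0005,-0.0035,0,0,0,-1]]' | grep -E "pos|force"; python3 -m jog '[[0,0.001,0,0,0,0,-1],[0,0.0015,0,0,0,0,-1],[0,0.0015,0,0,0,0,-1]]' | grep -E "pos|force"
```

```text
ee_pos: [0.5819, -0.0826, 0.1864]
force: [-0.2, -0.4, -0.0]
ee_pos: [0.5818, -0.081, 0.1864]
force: [0.1, 0.6, 0.3]
```

```bash
python3 -m jog '[[0,0.001,0,0,0,0,-1],[0,0.001,0,0,0,0,-1]]' | grep -E "pos|force"; python3 - <<'E'
from h import *
w=snap('wrist','w9.png')
im=cv2.cvtColor(w['image'],cv2.COLOR_RGB2BGR)[110:300,200:400]
cv2.imwrite('pics/w9z.png',cv2.resize(im,None,fx=3,fy=3,interpolation=cv2.INTER_CUBIC))
E
```

```text
ee_pos: [0.5818, -0.0798, 0.1863]
force: [0.5, 1.0, 0.0]
```

View pics/w9z.png

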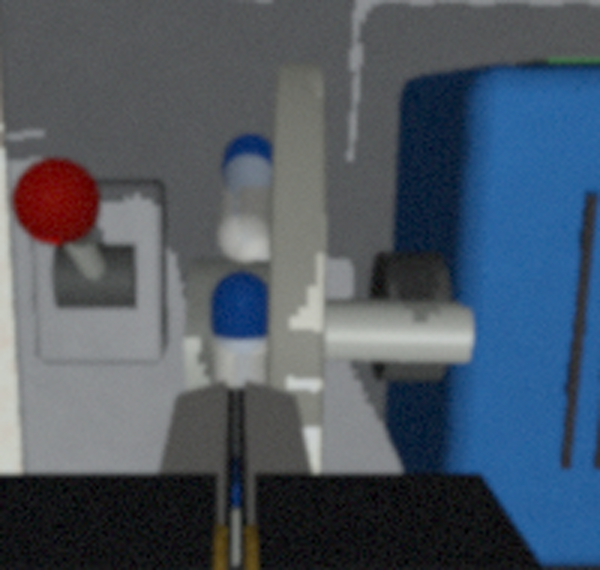

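```bash
python3 -m jog '[[0,0.001,0,0,0,0,-1],[0,0.001,0,0,0,0,-1]]' | grep -E "pos|force";python3 -m jog '[[0,0.001,0,0,0,0,-1],[0,0.001,0,0,0,0,-1]]' | grep -E "pos|force"
```

```text
ee_pos: [0.5817, -0.0789, 0.1864]
force: [0.8, -0.7, -0.2]
ee_pos: [0.5817, -0.0779, 0.1865]
force: [-0.1, -0.1, 0.7]
```

```bash
python3 -m jog '[[0,0.001,0,0,0,0,-1],[0,0.001,0,0,0,0,-1]]' | grep -E "pos|force";python3 -m jog '[[0,0.001,0,0,0,0,-1],[0,0.001,0,0,0,0,-1]]' | grep -E "pos|force"
```

```text
ee_pos: [0.5817, -0.0768, 0.1865]
force: [-0.7, -0.1, 0.5]
ee_pos: [0.5816, -0.0757, 0.1866]
force: [-0.7, -0.3, 1.0]
```

```bash
python3 -m jog '[[0,0.001,0,0,0,0,-1],[0,0.001,0,0,0,0,-1]]' | grep -E "pos|force"; python3 - <<'E'
from h import *
w=snap('scene','s10.png');im=cv2.cvtColor(w['image'],cv2.COLOR_RGB2BGR)[150:280,210:380]
cv2.imwrite('pics/s10z.png',cv2.resize(im,None,fx=4,fy=4,interpolation=cv2.INTER_CUBIC))
print(status.get_obs()['force'])
E
```

```text
ee_pos: [0.5816, -0.0746, 0.1866]
force: [-0.2, -0.5, 0.8]
[-0.04511354  0.51713253  1.46021258]
```

View pics/s10z.png

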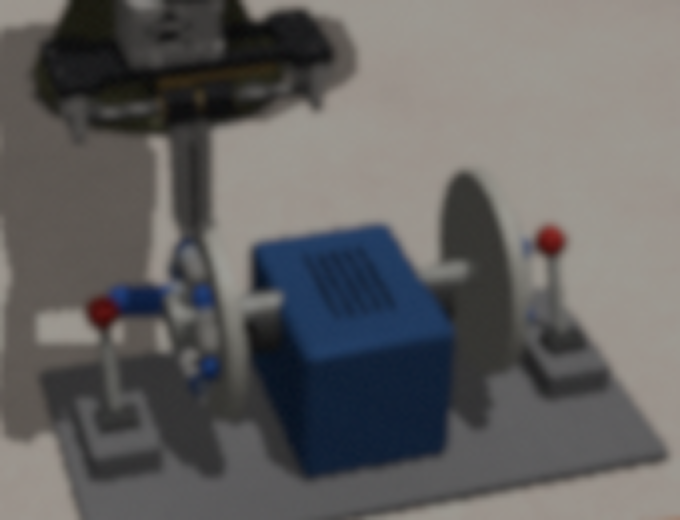

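```bash
python3 - <<'E'
from h import *
o=status.get_obs();print(o['force'],o['moment'],o['ee_pos'],o['eef_rot'])
w=snap('wrist','w11.png')
im=cv2.cvtColor(w['image'],cv2.COLOR_RGB2BGR)[110:300,200:400]
cv2.imwrite('pics/w11z.png',cv2.resize(im,None,fx=3,fy=3,interpolation=cv2.INTER_CUBIC))
# centre estimates: project candidate points
for y in (-.1,):
  pass
a=np.array([.574,.035]);R=np.array([[np.cos(.046),-np.sin(.046)],[np.sin(.046),np.cos(.046)]])
for th in(-.17,-.1,0,.1,.17):
  for t in(-.06,-.04):
    r=(.075**2-t*t)**.5
    for s in(-.006,.006):
      l=np.array([t,-.1-r*np.sin(th)-s*np.cos(th)]); z=.115+r*np.cos(th)-s*np.sin(th)
      print(th,t,s,np.round(proj(w,[*(a+R@l),z]),1))
E
```

```text
[-0.04511354  0.51713253  1.46021258] [-0.05775192  0.10091288  0.01656503] [ 0.58159373 -0.07458109  0.18661991] [ 3.14099059e+00  1.53421040e-03 -3.09120385e+00]
-0.17 -0.06 -0.006 [311.3 150.9]
-0.17 -0.06 0.006 [294.4 150.9]
-0.17 -0.04 -0.006 [318.3 183.2]
-0.17 -0.04 0.006 [300.2 183.6]
-0.1 -0.06 -0.006 [307.  150.9]
-0.1 -0.06 0.006 [289.7 150.8]
-0.1 -0.04 -0.006 [311.7 183.4]
-0.1 -0.04 0.006 [293.3 183.6]
0 -0.06 -0.006 [300.6 150.9]
0 -0.06 0.006 [283.1 150.8]
0 -0.04 -0.006 [302.1 183.6]
0 -0.04 0.006 [283.3 183.5]
0.1 -0.06 -0.006 [294.  150.9]
0.1 -0.06 0.006 [276.6 150.7]
0.1 -0.04 -0.006 [292.2 183.6]
0.1 -0.04 0.006 [273.5 183.2]
0.17 -0.06 -0.006 [289.4 150.8]
0.17 -0.06 0.006 [272.2 150.7]
0.17 -0.04 -0.006 [285.2 183.5]
0.17 -0.04 0.006 [266.8 183. ]
```

View pics/w11z.png

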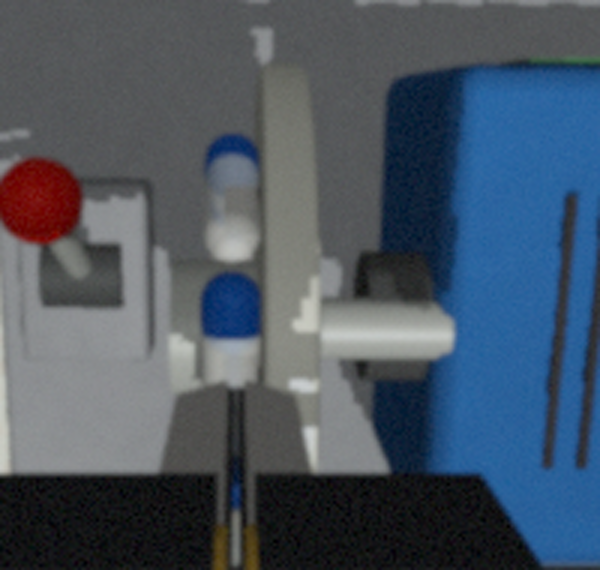

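```bash
python3 -m jog '[[0,0,-0.001,0,0,0,-1],[0,0,-0.001,0,0,0,-1]]' | grep -E "pos|force";python3 -m jog '[[0,0.001,0,0,0,0,-1],[0,0.001,0,0,0,0,-1]]' | grep -E "pos|force";python3 -m jog '[[0,0.001,0,0,0,0,-1],[0,0.001,0,0,0,0,-1]]' | grep -E "pos|force"; python3 - <<'E'
from h import *
w=snap('wrist','w12.png')
im=cv2.cvtColor(w['image'],cv2.COLOR_RGB2BGR)[110:300,200:400]
cv2.imwrite('pics/w12z.png',cv2.resize(im,None,fx=3,fy=3,interpolation=cv2.INTER_CUBIC))
w=snap('top','t12.png');im=cv2.cvtColor(w['image'],cv2.COLOR_RGB2BGR)[150:280,250:380]
cv2.imwrite('pics/t12z.png',cv2.resize(im,None,fx=4.5,fy=4.5,interpolation=cv2.INTER_CUBIC))
print(status.get_obs()['force'])
E
```

```text
ee_pos: [0.5816, -0.0746, 0.1876]
force: [1.4, 0.5, -0.4]
ee_pos: [0.5816, -0.0735, 0.1878]
force: [0.4, -0.7, 1.1]
ee_pos: [0.5815, -0.0724, 0.1878]
force: [-0.7, -1.2, 0.6]
[-0.81433715 -0.37682392  0.75603841]
```

View pics/w12z.png

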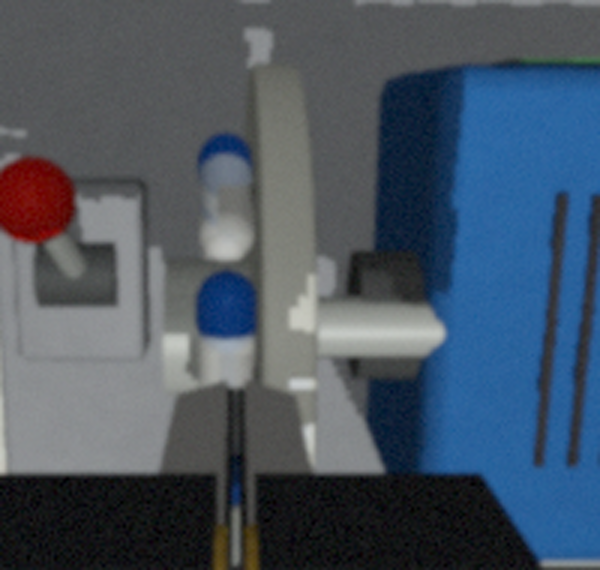

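View pics/t12z.png

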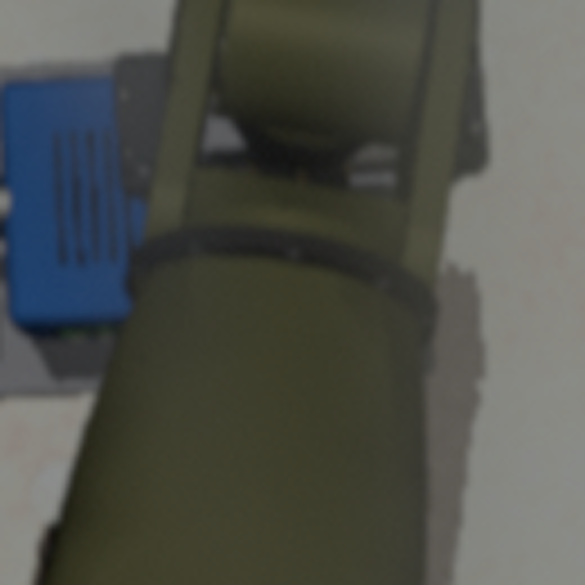

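The wheel is visibly starting to lean inward, with rim edges bowing right in the wrist zoom. I'll continue gently to the stop.

```bash
python3 -m jog '[[0,0.001,0,0,0,0,-1],[0,0.001,0,0,0,0,-1]]' | grep -E "pos|force";python3 -m jog '[[0,0.001,0,0,0,0,-1],[0,0.001,0,0,0,0,-1]]' | grep -E "pos|force"
```

```text
ee_pos: [0.5815, -0.0714, 0.1878]
force: [-0.3, -0.7, 1.2]
ee_pos: [0.5815, -0.0703, 0.1878]
force: [-0.2, -0.4, 2.2]
```

```bash
python3 -m jog '[[0,0.001,0,0,0,0,-1],[0,0.001,0,0,0,0,-1]]' | grep -E "pos|force"
```

```text
ee_pos: [0.5814, -0.0691, 0.1879]
force: [-0.0, -0.4, 2.4]
```

```bash
python3 -m jog '[[0,0.001,0,0,0,0,-1],[0,0.001,0,0,0,0,-1]]' | grep -E "pos|force"
```

```text
ee_pos: [0.5813, -0.068, 0.1879]
force: [0.2, -0.7, 1.4]
```

```bash
python3 -m jog '[[0,0.001,0,0,0,0,-1],[0,0.001,0,0,0,0,-1]]' | grep -E "pos|force"; python3 - <<'E'
from h import *
w=snap('wrist','w13.png')
im=cv2.cvtColor(w['image'],cv2.COLOR_RGB2BGR)[110:300,200:400]
cv2.imwrite('pics/w13z.png',cv2.resize(im,None,fx=3,fy=3,interpolation=cv2.INTER_CUBIC))
w=snap('scene','s13.png');im=cv2.cvtColor(w['image'],cv2.COLOR_RGB2BGR)[170:260,220:310]
cv2.imwrite('pics/s13z.png',cv2.resize(im,None,fx=6,fy=6,interpolation=cv2.INTER_CUBIC))
print(status.get_obs()['force'])
E
```

```text
ee_pos: [0.5813, -0.0669, 0.1879]
force: [-0.9, -1.5, 1.8]
[-1.10819384 -1.33546795  2.13014565]
```

View pics/w13z.png

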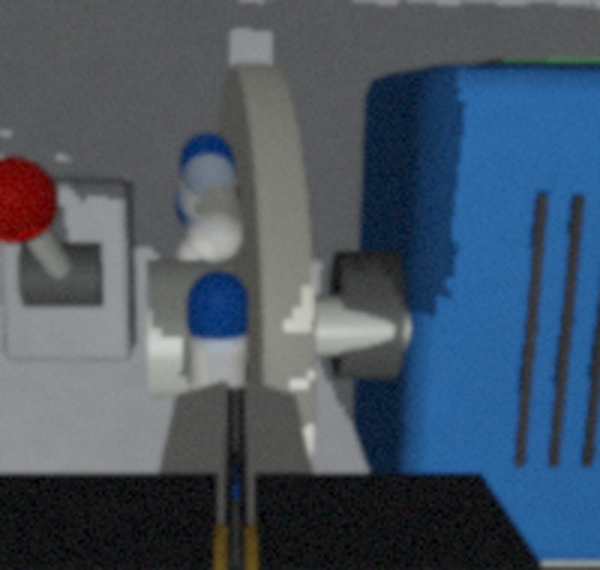

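View pics/s13z.png

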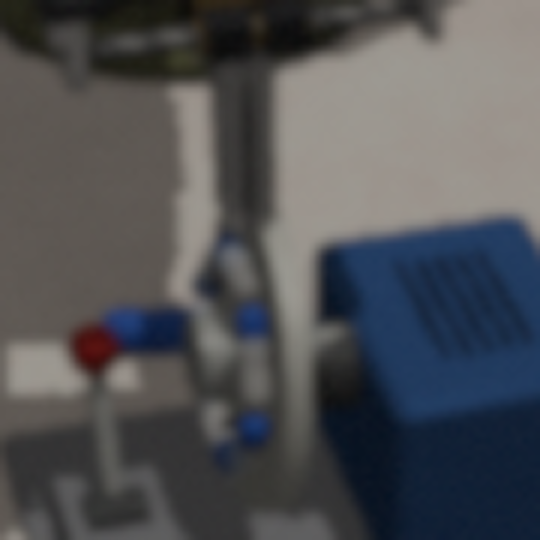

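```bash
python3 - <<'E'
from h import *
w=camera('wrist'); s=camera('scene')
for q in((232,240),(252,318),(255,425)):
  for p in((218,300),(207,160)):
    print(q,p,meet(w,(200+p[0]/3,110+p[1]/3),s,(220+q[0]/6,170+q[1]/6)))
o=status.get_obs();t=o['ee_pos'];print(proj(s,t),(np.array(proj(s,t))-[220,170])*6,(np.array(proj(w,t))-[200,110])*3, t)
print((np.array(proj(s,[.58,-.064,.19]))-[220,170])*6)
E
```

```text
(232, 240) (218, 300) (array([ 0.5597124 , -0.07010771,  0.16590486]), np.float64(0.0022329443012808017))
(232, 240) (207, 160) (array([ 0.52970755, -0.06974406,  0.1469608 ]), np.float64(0.012092647844596833))
(252, 318) (218, 300) (array([ 0.56897404, -0.06696121,  0.12806252]), np.float64(0.009128171073929704))
(252, 318) (207, 160) (array([ 0.53353569, -0.06644118,  0.10450286]), np.float64(0.02112817231460645))
(255, 425) (218, 300) (array([ 0.5808894 , -0.06816531,  0.07538342]), np.float64(0.007394467249569684))
(255, 425) (207, 160) (array([ 0.53777994, -0.06757088,  0.04417072]), np.float64(0.022080487430482507))
(np.float64(260.75020139152406), np.float64(207.26487044638972)) [244.50120835 223.58922268] [231.28349102 421.77434022] [ 0.58130253 -0.06695041  0.18784375]
[250.29704171 217.18695665]
```

The top tube cap triangulates to (0.560, −0.070, 0.166), close under the fingertip, so I'll stay at this height. Next is the stop.

```bash
python3 -m jog '[[0,0.001,0,0,0,0,-1],[0,0.001,0,0,0,0,-1]]' | grep -E "time|pos|force"
```

```text
time_s: 19.4
ee_pos: [0.5813, -0.0659, 0.1879]
force: [-0.5, -1.1, 1.2]
```

```bash
python3 -m jog '[[0,0.001,0,0,0,0,-1],[0,0.001,0,0,0,0,-1]]' | grep -E "pos|force"
```

```text
ee_pos: [0.5812, -0.0648, 0.1878]
force: [-0.6, -0.9, 1.0]
```

```bash
python3 -m jog '[[0,0.001,0,0,0,0,-1],[0,0.001,0,0,0,0,-1]]' | grep -E "pos|force"
```

```text
ee_pos: [0.5811, -0.0637, 0.1878]
force: [-0.2, -0.5, 0.7]
```

```bash
python3 -m jog '[[0,0.001,0,0,0,0,-1],[0,0.001,0,0,0,0,-1]]' | grep -E "pos|force"; python3 - <<'E'
from h import *
w=snap('wrist','w14.png')
im=cv2.cvtColor(w['image'],cv2.COLOR_RGB2BGR)[110:300,200:400]
cv2.imwrite('pics/w14z.png',cv2.resize(im,None,fx=3,fy=3,interpolation=cv2.INTER_CUBIC))
w=snap('scene','s14.png');im=cv2.cvtColor(w['image'],cv2.COLOR_RGB2BGR)[170:260,220:310]
cv2.imwrite('pics/s14z.png',cv2.resize(im,None,fx=6,fy=6,interpolation=cv2.INTER_CUBIC))
print(status.get_obs()['force'])
E
```

```text
ee_pos: [0.5811, -0.0629, 0.1878]
force: [-0.0, -3.8, 0.9]
[ 0.02774911 -2.93592325  1.08541674]
```

View pics/w14z.png

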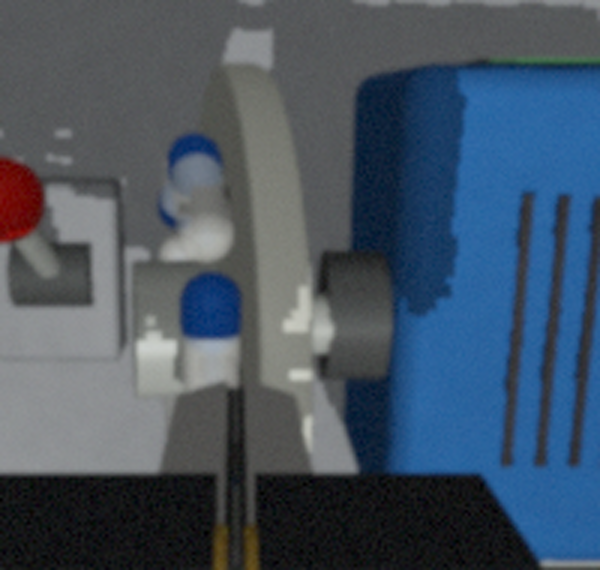

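View pics/s14z.png

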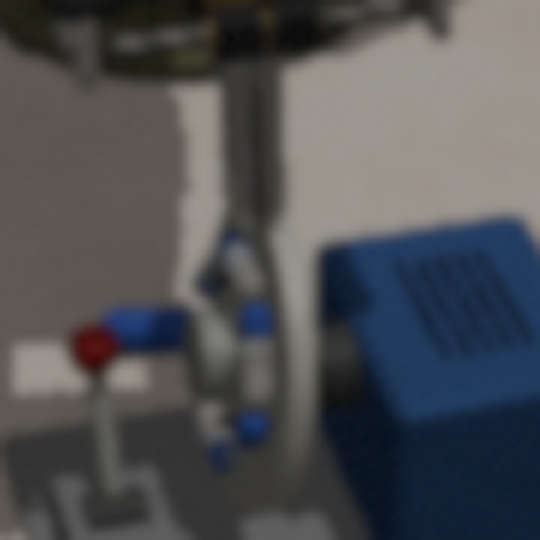

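The stop is reached at fy ≈ −3.8 N, and the wheel is clearly leaning inward. I'll press slightly more and hold.

```bash
python3 -m jog '[[0,0.0005,0,0,0,0,-1],[0,0.0006,0,0,0,0,-1]]' | grep -E "pos|force"
```

```text
ee_pos: [0.581, -0.0626, 0.1878]
force: [0.5, -4.9, 0.9]
```

```bash
python3 -m jog '[[0,0.0005,0,0,0,0,-1],[0,0.0005,0,0,0,0,-1]]' | grep -E "pos|force"
```

```text
ee_pos: [0.581, -0.0624, 0.1879]
force: [-0.3, -6.1, 0.7]
```

```bash
python3 -m jog '[[0,0.0005,0,0,0,0,-1],[0,0.0005,0,0,0,0,-1],[0,0.0005,0,0,0,0,-1],[0,0.0005,0,0,0,0,-1],[0,0.0005,0,0,0,0,-1],[0,0.0005,0,0,0,0,-1],[0,0.0005,0,0,0,0,-1],[0,0.0005,0,0,0,0,-1]]' | grep -E "pos|force"
```

```text
ee_pos: [0.581, -0.0623, 0.1879]
force: [0.6, -6.3, 1.2]
```

Held at about 6.3 N for over 0.8 s. Now I'll retreat outward and up, then turn the gripper 90° so its long body stays clear of the wheels, and line up behind the right lever.

```bash
python3 -m jog '[[0,-0.02,0,0,0,0,-1],[0,-0.04,0,0,0,0,-1],[0,-0.04,-0.05,0,0,0,-1],[0,-0.04,-0.09,0,0,0,-1],[0.087,-0.07,-0.09,0,0,1,-1],[0.087,-0.07,-0.09,0,0,1,-1],[0.087,-0.07,-0.09,0,0,1,-1],[0.087,-0.07,-0.09,0,0,1,-1],[0.087,-0.07,-0.09,0,0,1,-1],[0.087,-0.07,-0.09,0,0,1,-1],[0.087,-0.07,-0.09,0,0,1,-1],[0.087,-0.07,-0.09,0,0,1,-1],[0.087,-0.07,-0.09,0,0,1,-1],[0.087,-0.07,-0.09,0,0,1,-1],[0.087,-0.07,-0.09,0,0,1,-1],[0.087,-0.07,-0.09,0,0,1,-1],[0.087,-0.07,-0.09,0,0,1,-1]]'
python3 - <<'E'
from h import *
import pickle
w=snap('wrist','w15.png');s=snap('scene','s15.png');t=snap('top','t15.png'); pickle.dump((w,s,t),open('v15.pkl','wb'))
im=cv2.cvtColor(s['image'],cv2.COLOR_RGB2BGR)[150:280,210:380]
cv2.imwrite('pics/s15z.png',cv2.resize(im,None,fx=4,fy=4,interpolation=cv2.INTER_CUBIC))
o=status.get_obs();print(o['qpos'])
E
```

```text
time_s: 23.0
ee_pos: [0.4975, -0.1362, 0.2777]
eef_rot: [3.14, 0.001, 1.624]
force: [0.6, -1.1, 0.0]
grip_width: 0.0003
[-3.38474859e-01  1.74881285e-01  1.50760988e+00 -1.93676040e-04
  1.45689111e+00 -3.90332599e-01]
```

View pics/w15.png

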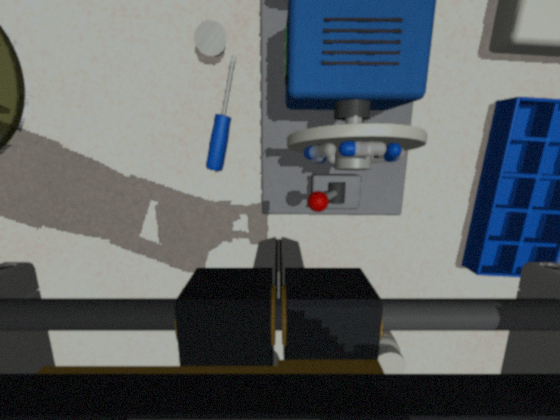

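View pics/s15z.png

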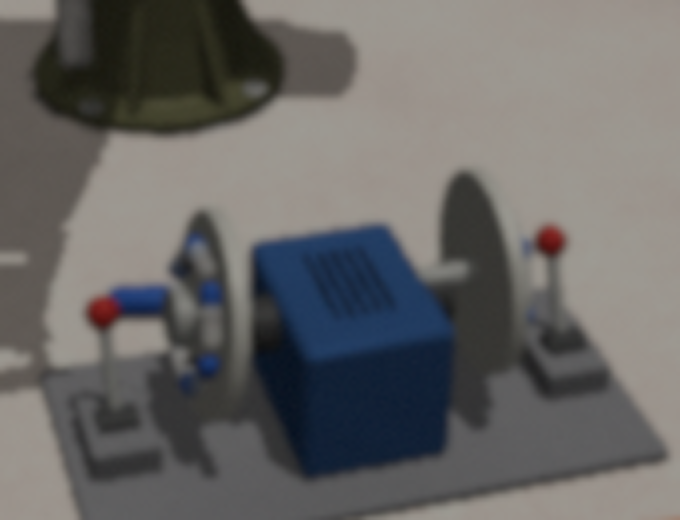

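```bash
python3 - <<'E'
from h import *
import pickle
w,s,t=pickle.load(open('v15.pkl','rb'))
def red(k,box):
    hsv=cv2.cvtColor(k['image'],cv2.COLOR_RGB2HSV);H,S,V=cv2.split(hsv);m=(((H<8)|(H>170))&(S>120)&(V>60)).astype(np.uint8)
    N,l,st,ce=cv2.connectedComponentsWithStats(m);return [(ce[i].round(1),st[i,4]) for i in range(1,N) if st[i,4]>10]
for k in(w,s,t): print(red(k,0))
pw=red(w,0)[0][0]; ps=[c for c,a in red(s,0) if c[0]<250][0]
p,e=meet(w,pw,s,ps);print(p,e,onz(w,*pw,.105))
o=status.get_obs(); d=p-np.array(o['ee_pos']); a=1.624
print('tool delta',d@[np.cos(a),np.sin(a),0],d@[np.sin(a),-np.cos(a),0],-d[2])
E
```

```text
[(array([317.7, 200.9]), np.int32(327))]
[(array([347.3, 209.6]), np.int32(29)), (array([235.4, 227.7]), np.int32(37))]
[(array([208.8, 211.6]), np.int32(56))]
[ 0.5457265  -0.13379746  0.10726354] 0.0010836504716093482 [ 0.54617179 -0.1336796   0.105     ]
tool delta 1.8293390295988233e-05 0.048297094716793776 0.1705071810834731
```

The right knob is straight ahead, 48 mm along tool +y with 0 lateral offset, at z ≈ 0.105 as expected. I'll descend and push.

```bash
python3 -m jog '[[0,0,0.05,0,0,0,-1],[0,0,0.1,0,0,0,-1],[0,0,0.15,0,0,0,-1],[0,0,0.1855,0,0,0,-1],[0,0,0.1855,0,0,0,-1],[0,0,0.1855,0,0,0,-1],[0,0.01,0.1855,0,0,0,-1],[0,0.02,0.1855,0,0,0,-1],[0,0.024,0.1855,0,0,0,-1],[0,0.028,0.1855,0,0,0,-1],[0,0.032,0.1855,0,0,0,-1],[0,0.036,0.1855,0,0,0,-1],[0,0.04,0.1855,0,0,0,-1],[0,0.044,0.1855,0,0,0,-1],[0,0.048,0.1855,0,0,0,-1],[0,0.048,0.1855,0,0,0,-1]]'
python3 - <<'E'
from h import *
s=snap('scene','s16.png')
im=cv2.cvtColor(s['image'],cv2.COLOR_RGB2BGR)[150:280,210:380]
cv2.imwrite('pics/s16z.png',cv2.resize(im,None,fx=4,fy=4,interpolation=cv2.INTER_CUBIC))
w=snap('wrist','w16.png')
E
```

```text
time_s: 24.75
ee_pos: [0.5462, -0.134, 0.0923]
eef_rot: [3.139, 0.001, 1.623]
force: [-0.7, -0.1, -0.3]
grip_width: 0.0006
```

View pics/s16z.png

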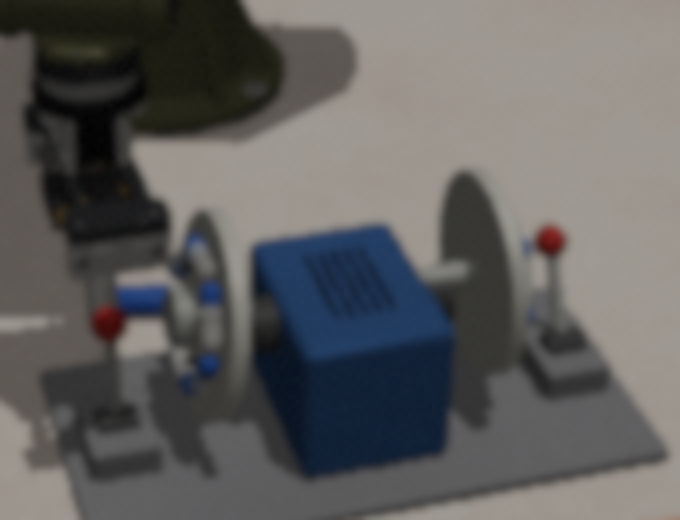

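View pics/w16.png

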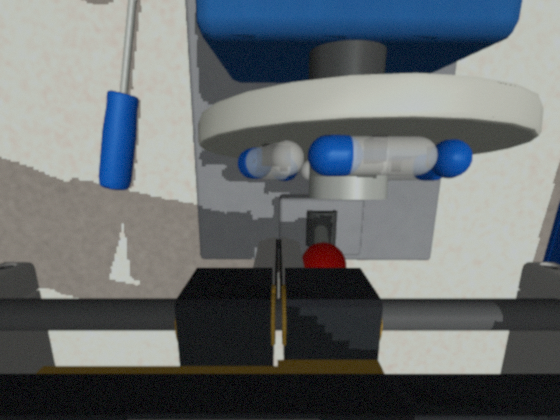

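The lever is moving, the wheel is untouched, and clearances look fine. I'll continue to the end stop.

```bash
python3 -m jog '[[0,0.004,0,0,0,0,-1],[0,0.008,0,0,0,0,-1],[0,0.012,0,0,0,0,-1],[0,0.016,0,0,0,0,-1],[0,0.02,0,0,0,0,-1],[0,0.024,0,0,0,0,-1],[0,0.028,0,0,0,0,-1],[0,0.032,0,0,0,0,-1],[0,0.036,0,0,0,0,-1],[0,0.04,0,0,0,0,-1],[0,0.042,0,0,0,0,-1],[0,0.044,0,0,0,0,-1],[0,0.044,0,0,0,0,-1]]' | grep -E "pos|force"; python3 -m jog '[[0,0.001,0,0,0,0,-1],[0,0.002,0,0,0,0,-1],[0,0.002,0,0,0,0,-1]]' | grep -E "pos|force"; python3 -m jog '[[0,0.001,0,0,0,0,-1],[0,0.002,0,0,0,0,-1],[0,0.002,0,0,0,0,-1]]' | grep -E "pos|force"
```

```text
ee_pos: [0.59, -0.1317, 0.0924]
force: [0.1, 0.4, 0.5]
ee_pos: [0.5921, -0.1316, 0.0924]
force: [-0.2, 0.3, -0.2]
ee_pos: [0.5942, -0.1315, 0.0924]
force: [0.1, 0.0, -0.3]
```

```bash
python3 -m jog '[[0,0.001,0,0,0,0,-1],[0,0.002,0,0,0,0,-1],[0,0.002,0,0,0,0,-1]]' | grep -E "pos|force"; python3 -m jog '[[0,0.001,0,0,0,0,-1],[0,0.0015,0,0,0,0,-1]]' | grep -E "pos|force"
```

```text
ee_pos: [0.5951, -0.1315, 0.0922]
force: [-10.2, -0.3, 3.8]
ee_pos: [0.5952, -0.1315, 0.0922]
force: [-16.4, -0.4, 7.7]
```

```bash
python3 -m jog '[[0,0.001,0,0,0,0,-1],[0,0.0015,0,0,0,0,-1]]' | grep -E "pos|force"; python3 -m jog '[[0,0.001,0,0,0,0,-1],[0,0.0015,0,0,0,0,-1]]' | grep -E "pos|force"
```

```text
ee_pos: [0.5952, -0.1315, 0.0922]
force: [-17.4, 0.3, 9.4]
ee_pos: [0.5952, -0.1315, 0.0922]
force: [-18.0, -0.3, 9.1]
```

The lever's end stop is reached at 18 N. I'll retreat and check.

```bash
python3 -m jog '[[0,-0.01,0,0,0,0,-1],[0,-0.04,0,0,0,0,-1],[0,-0.07,0,0,0,0,-1],[0,-0.07,-0.05,0,0,0,-1],[0,-0.07,-0.1,0,0,0,-1],[0,-0.07,-0.15,0,0,0,-1],[0,-0.12,-0.2,0,0,0,-1],[-0.05,-0.15,-0.2,0,0,0,-1],[-0.1,-0.15,-0.2,0,0,0,-1],[-0.1,-0.15,-0.2,0,0,0,-1],[-0.1,-0.15,-0.2,0,0,0,-1]]' | grep -E "time|pos|force"
python3 - <<'E'
from h import *
s=snap('scene','s17.png');t=snap('top','t17.png');w=snap('wrist','w17.png')
im=cv2.cvtColor(s['image'],cv2.COLOR_RGB2BGR)[170:290,210:380]
im2=cv2.cvtColor(t['image'],cv2.COLOR_RGB2BGR)[150:280,190:360]
a=cv2.resize(im,None,fx=4,fy=4,interpolation=cv2.INTER_CUBIC)
cv2.imwrite('pics/s17z.png',a);cv2.imwrite('pics/t17z.png',cv2.resize(im2,None,fx=4,fy=4,interpolation=cv2.INTER_CUBIC))
def red(k):
    hsv=cv2.cvtColor(k['image'],cv2.COLOR_RGB2HSV);H,S,V=cv2.split(hsv);m=(((H<8)|(H>170))&(S>110)&(V>55)).astype(np.uint8)
    N,l,st,ce=cv2.connectedComponentsWithStats(m);return [(ce[i].round(1).tolist(),int(st[i,4])) for i in range(1,N) if st[i,4]>10]
for k in(s,t,w): print(red(k))
for z in(.104,):
  for nm,k in(('s',s),('t',t),('w',w)): 
    for c,a in red(k): print(nm,c,onz(k,*c,z).round(3))
E
```

```text
time_s: 28.75
ee_pos: [0.4529, -0.2406, 0.2941]
force: [0.3, 0.9, 0.3]
[([347.3, 209.6], 29), ([240.7, 243.5], 51)]
[([331.9, 176.3], 29), ([208.9, 211.5], 59)]
[([425.1, 116.3], 381)]
s [347.3, 209.6] [0.524 0.207 0.104]
s [240.7, 243.5] [ 0.617 -0.131  0.104]
t [331.9, 176.3] [ 0.622 -0.131  0.104]
t [208.9, 211.5] [0.529 0.203 0.104]
w [425.1, 116.3] [ 0.621 -0.13   0.104]
```

View pics/s17z.png

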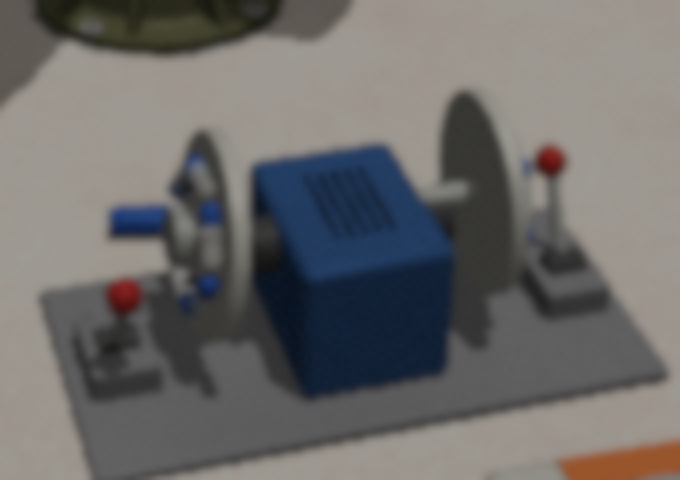

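View pics/t17z.png

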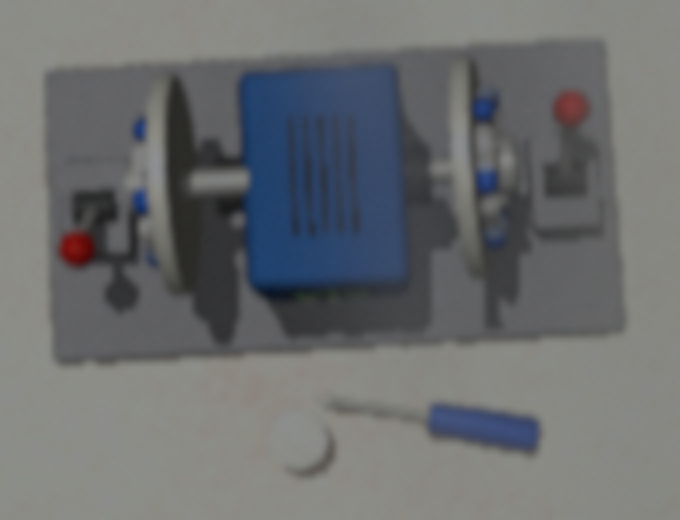

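```bash
python3 -c "
from station import ctrl;print(ctrl.hand_in())"
```

```text
the job is handed in; nothing more can be done
None
```

The right wheel has the worn bearing, and I carried out the job on it and handed it in. Robot time was about 29 s of the 72 s allowed.

- **Finding it:** Pushed outward, the left wheel stiffened within about 1 mm of contact, to about 6 N, so it is sound. The right wheel moved well beyond that at about 1 N.
- **Rocking it:** I rocked the right wheel outward to its stop and held about 5.6 N for over 0.8 s. I then rocked it inward to its stop, held about 6.3 N for over 0.8 s, and left it leaning inward.
- **Lever:** I threw the right lever fully to its end stop with an 18 N push. The knob now measures x ≈ 0.62 in all three views, about 38 mm past its pivot, which matches fully thrown.

**Last checks:** The pictures show the right wheel leaning inward and the left lever where it was. The crucible and screwdriver look unmoved, and the gripper is clear of everything. I did not re-check the bottle, beaker, vessel or jar by measurement.

**What was off:**
- During the inward push the fingertip felt an upward force of about 3–4 N, which I took for a tube or the rim. I raised it about 5 mm in two lifts and went on; I never confirmed the cause.
- The left wheel was tested outward only, so it may sit about 0.02 rad outward, within its own play.
- I read forces only at the end of each short move. The highest reading on a wheel was about 6.3 N, but brief peaks in between would not show.

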